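# Release a clamped test plate and dock it blue end first

## Task

Swing the clamp bar of the aluminium fixture up, slide the long test plate out from beneath it, turn the plate end for end, and slide it blue end first into the white reader dock until the blue end is fully home against the stop inside. Only the blue end can be reached at first, so expect to change your grip to the white part on the way. Keep the plate face up and roughly level throughout, and do not disturb the bottle, cups, beaker, tape and dish standing around.

Things in the scene. Friction and masses are not known exactly. Their poses are not given: they have to be found in the camera images.
- fixture: Fixed aluminium clamp fixture, 90 mm long (x), 84 wide, 31 high. Origin: centre of underside, on the bench. Front (local -x, within 0.3 rad of the robot's -x) is open: the plate slides out along -x on the 6 mm base, 2.5 mm play each side. A hood roofs the rear 68 mm; the bar crosses the front 22 mm. Steel hinge on +y side (to y=+61, 32 high), rest for the bar's free end on -y side (to y=-57).
- clamp_bar (a joint): Hinge of the steel clamp bar (14 mm wide, 12 thick, 108 long): 0 = down across the plate, positive = lifted (rad), at most 1.75. Down, its underside is 2.5 mm above the plate, in front of the plate's rib, and blocks it. Stiff: the bar stays at any angle it is left at; moving it takes about 2 N at the knob.
- bar_hinge (a point): Point on the clamp bar's hinge axis, at fixture-local (-34, 50, 24.5) mm. The axis runs along the fixture's local x; the bar's free end points to local -y when down and rises.
- bar_knob (a point): Centre of the red 20 mm ball knob near the bar's free end: 100 mm from the hinge axis along the bar and 30 mm above the bar's middle line (fixture-local (-34, -50, 54.5) mm when the bar is down). It stands on an 8 mm stem and swings with the bar about bar_hinge.
- plate: Loose flat test plate, 160 mm long (x), 50 wide (y), 10 thick, 100 to 200 g. Origin: centre of underside, z up. The 40 mm at its local -x end are blue, the rest white. A black cross rib (6 mm high, 8 long, 46 wide) stands on top at x=+16. It starts in the fixture, axes as the fixture's, underside at 6 mm, the blue end sticking out some 70 mm in front, unsupported.
- blue_end (a point): Middle of the plate's blue end, on its underside: plate-local (-80, 0, 0) mm.
- dock: Fixed white reader dock, 85 mm long (x), 92 wide, 31 high. Origin: centre of underside, on the bench. Mouth in its local -x face (x=-42.5; -x is within 0.3 rad of the robot's -x): a slot 56 wide, 17 high, 75 deep, its floor the bench itself. Two grey wings 12 high in front (from x=-66, about 77 apart there) lead the plate in along local +x.
- dock_stop (a point): Middle of the stop face at the inner end of the dock's slot, on the bench: dock-local (32.5, 0, 0) mm. The blue end belongs here.
- reagent_bottle: Bystander: white bottle with blue cap, 52 mm in diameter, 112 mm high, standing; origin: centre of its underside.
- yellow_cup: Bystander: white cup with yellow lid, 46 mm in diameter, 57 mm high, beside the way into the dock; origin: centre of its underside.
- white_cup: Bystander: white cup with white lid, 46 mm in diameter, 57 mm high, beside the dock; origin: centre of its underside.
- tape: Bystander: roll of brown tape lying flat, 103 mm in diameter, 45 mm high; origin: centre of its underside.
- glass_beaker: Bystander: clear beaker, 55 mm in diameter, 68 mm high, standing; origin: centre of its underside.
- petri: Bystander: clear round dish, 61 mm in diameter, 15 mm high, on the other side of the way into the dock; origin: centre of its underside.
Not all that is in view belongs to the job. Leave any orange look-alike of the dock alone.

How it is judged:
On the way, in this order (a step that is already met when the one before it is completed fails the run):
1. the clamp bar is lifted well up (past 1.0 rad) with the plate still in the fixture (value of joint clamp_bar above 1 rad and x of plate in the frame of fixture above -0.06 m), for 0.2 s.
2. the plate has been drawn right out of the fixture's front (horizontal distance between plate and fixture above 0.125 m), for 0.1 s.
At the end, for the whole second after the job is handed in: The plate lies flat, face up and still in the dock, the middle of its blue end within 8 mm of the middle of the stop face, its length along the dock's slot within 0.08 rad; the plate is released (distance between blue_end and dock_stop below 0.008 m and angle between the x axis of plate and the x axis of dock, either way round below 0.08 rad and angle between plate's own z axis and vertical below 0.08 rad and linear speed of plate below 0.01 m/s); the robot touches nothing.
It fails at once if the plate is tipped by more than 0.6 rad (angle between plate's own z axis and vertical above 0.6 rad).
It fails at once if the bottle, a cup, the beaker, the tape or the dish is pushed more than 25 mm away (distance of any of reagent_bottle, yellow_cup, white_cup, tape, petri, glass_beaker from where it was at the start of the episode above 0.025 m).
It fails at once if the bottle, a cup, the beaker, the tape or the dish is tipped over (0.5 rad) (angle between any of reagent_bottle, yellow_cup, white_cup, tape, petri, glass_beaker's own z axis and vertical above 0.5 rad).
It also fails if it takes over 66 s, if anything falls off the work surface, if the arm or the gripper's body presses on something with over 40 N, if the wrist force passes 120 N, or if a joint passes its speed limit or range.

## Robot

A 7-joint arm with a two-finger parallel gripper is mounted at the origin on a cart in front of the work surface, level with it; the furniture and walls round the work are solid. World frame = base frame: x ahead of the robot, y to its left, z up, the work surface at z = 0. Lengths are in m, angles in rad, forces in N, time in s.
With the tool pointing down it reaches from about 0.35 to 0.9 m from the base axis. Payload 7.2 kg.
Tool frame: the origin (TCP) lies at the very end of the fingers, on their centre line; the grasp point (between the pads) lies 19 mm behind it; z points along the fingers, y is the line along which they close (so a half turn about z gives the same grasp; the last joint's range is limited). The gripper opens to 88 mm and grips with 3 to 60 N. Pads are 20 mm wide; open, the fingers measure 115 mm over their backs; the gripper's body (75 mm by 178 mm) begins 61 mm behind the grasp point.
Start: joints at [1.04, 0.411, -0.013, 1.596, 0.006, 1.134, -0.082], TCP at [0.279, -0.559, 0.223] pointing down, gripper open.
Joint ranges: [-2.95, 2.95], [-0.29, 1.99], [-1.47, 1.44], [0.14, 2.54], [-1.03, 4.17], [0.13, 1.85], [-2.86, 2.86]. Speed limits (rad/s): [2.39, 2.39, 3.01, 3.01, 3.14, 3.14, 3.14].

## Interface

Orientations are given as a unit quaternion [w, x, y, z].
In Python, from rig import env, vision, workorder gives the robot as it stands.
- The arm moves only by the tool carry_out, never from a script. Its argument "deltas" is a list of rows, each an object with "linear": the shift along the tool's x, y, z in mm, a list of three; "turn": the turn, a rotation vector about the tool's x, y, z in degrees, a list of three; "grip": the opening, from -1 (shut) to 1 (fully open). A call has 1 to 5 rows; each row is the pose to reach, as a shift and turn from the pose commanded when the call began, along the tool's axes at that moment; what a row does not reach only later rows make up. A row lasts 1/8 s, in which the tool goes at most 62.5 mm and 10.7 degrees, less where a joint would pass 70% of its speed; a pose out of reach is approached as far as the arm can. A call with a gripper value outside its range is refused whole. The fingers move at their own pace and stop on an object; the grip force is fixed at half the most. Time passes only in rows, so rows that repeat a pose let the fingers close. It gives the time, the measured TCP pose, the force, the opening and the grip force at its end, in the units of the state.
- env.get_obs(): the state, without advancing time (a new reading comes with each control period).
- vision.camera(name): name is "scene" or "top"; returns the picture (400x640x3 uint8, blue, green, red); there is no depth.
- vision.get_calibration(name): a dict with "camera_matrix" (3x3 intrinsics, pixels), "k1" (the pictures are not rectified: a ray, as slopes to the right and down, at radius r is drawn at 1 + k1 r^2 times it, then the intrinsics apply), "rvec" (rotation vector, rad) and "tvec" (3), from world to camera coordinates, as OpenCV has them. Camera axes: x right, y down, z forward; pixel columns grow to the right and rows downward; lengths in m; the calibration is good to about 2 mm. A picture is of the moment at which its call begins. get_calibration takes no time and is no camera call.
- workorder.hand_in(): hands the job in; it is judged then, once.
The state is a dict: "t": time; "joints": joint angles; "joint_velocities": joint speeds; "joint_torque": joint torques, N m; "eef_pos": TCP position; "eef_rot": TCP orientation; "wrist_force": force on the tool from outside, world axes, zero at the start; "ft_torque": the same for the moment, N m; "width": finger opening in m; "grasp_force": force on a finger pad.
Only numpy, scipy, OpenCV 4.12 (cv2) and the standard library are available. Lean on these libraries where they do the work, as an engineer would, in place of code of your own. Each camera call takes 0.05 s, during which the arm holds its last target. There are 200 camera calls.

## Working session

There is one attempt and no reset: what is moved stays moved. The work goes in short steps, Python scripts to look and compute and a tool call to move; the robot and the scene stay as the last step left them, time stands still between calls to the robot, and variables do not carry over. Pictures are saved under pics/ and viewed, at most 10 in all, crops included, and the job is handed in when it is done.

Besides the shell and the picture viewer there is one more tool, called after "Request:" by a JSON object that holds its "method" and its "body". carry_out: Moves the arm, as the interface text tells. Its arguments: {"type":"object","properties":{"deltas":{"type":"array"}},"required":["deltas"]}

```bash
ls; mkdir -p pics
python3 - <<'E'
from rig import env,vision
import cv2
for n in("scene","top"):
    cv2.imwrite(f"pics/{n}0.png",vision.camera(n)); c=vision.get_calibration(n); print(n,c)
print(env.get_obs())
E
```

```text
pics
scene {'camera_matrix': array([[403.60757556,   0.        , 322.93172532],
       [  0.        , 403.60757556, 200.54797782],
       [  0.        ,   0.        ,   1.        ]]), 'k1': -0.02999220854445302, 'rvec': array([ 0.68317265, -2.44163048,  1.39356966]), 'tvec': array([0.45901955, 0.2259589 , 1.11904947])}
top {'camera_matrix': array([[380.90281993,   0.        , 314.78324973],
       [  0.        , 380.90281993, 188.71998333],
       [  0.        ,   0.        ,   1.        ]]), 'k1': 0.027712612443564145, 'rvec': array([ 2.15438542, -2.17014843,  0.14981337]), 'tvec': array([-0.00635718,  0.56862827,  1.39388538])}
{'t': 0.1, 'joints': array([ 1.03978132,  0.41183564, -0.01270031,  1.59694752,  0.00560662,
        1.13430448, -0.08221066]), 'joint_velocities': array([-0.00055224, -0.00057543, -0.00061063, -0.0022361 , -0.00046349,
       -0.00031835,  0.0021989 ]), 'joint_torque': array([ 2.68438263e-03, -5.89097178e+01,  6.43634666e-01, -2.91710240e+01,
       -5.38471271e-02,  1.45177427e-02,  1.31893776e-04]), 'eef_pos': array([ 0.27879762, -0.55886453,  0.22188869]), 'eef_rot': array([-6.95046486e-04,  9.73343655e-01,  2.29350379e-01, -2.22136366e-04]), 'wrist_force': array([-0.58061806, -0.22845376,  0.15270971]), 'ft_torque': array([-0.01220487, -0.00625485,  0.03579122]), 'grasp_force': 0.0, 'width': 0.08775545392678032}
```

View pics/scene0.png

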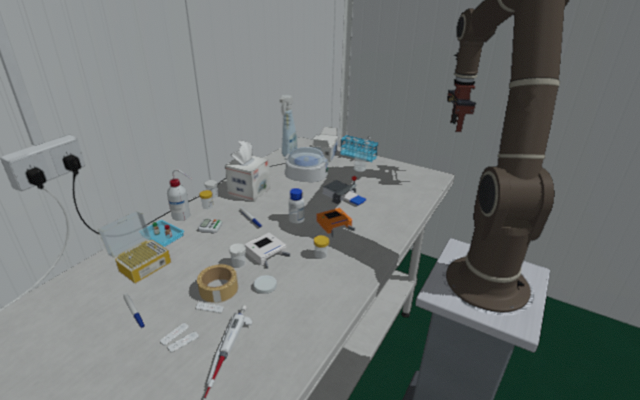

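View pics/top0.png

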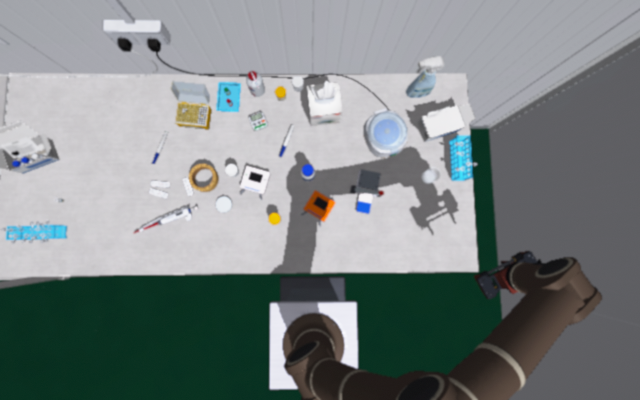

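The scene view shows the fixture at (338,190) with the blue end at (355,199), the white dock at (265,248) and the orange decoy at (334,219). In the top view the fixture is at (368,182), the blue end at (364,207), the knob at (380,193), the white dock at (255,178) and the orange decoy at (319,206).

Could be taken for the dock: white dock (255,178), orange look-alike (319,206), white box (440,120), tissue box (323,102). I choose the white dock (255,178). Could be taken for the plate: blue end (364,207), blue rack (460,158), cyan tray (228,97). I choose (364,207).

Run:
```python
import cv2,numpy as np
a=cv2.imread("pics/top0.png")[150:235,205:440]
s=cv2.imread("pics/scene0.png")[170:290,205:405]
a=cv2.resize(a,None,fx=3.4,fy=3.4,interpolation=2)
s=cv2.resize(s,None,fx=2.5,fy=2.5,interpolation=2)
o=np.zeros((a.shape[0]+s.shape[0],800,3),np.uint8); o[:a.shape[0],:a.shape[1]]=a; o[a.shape[0]:,:s.shape[1]]=s
cv2.imwrite("pics/crop1.png",o); print(o.shape)
```

```text
(589, 800, 3)
```

View pics/crop1.png

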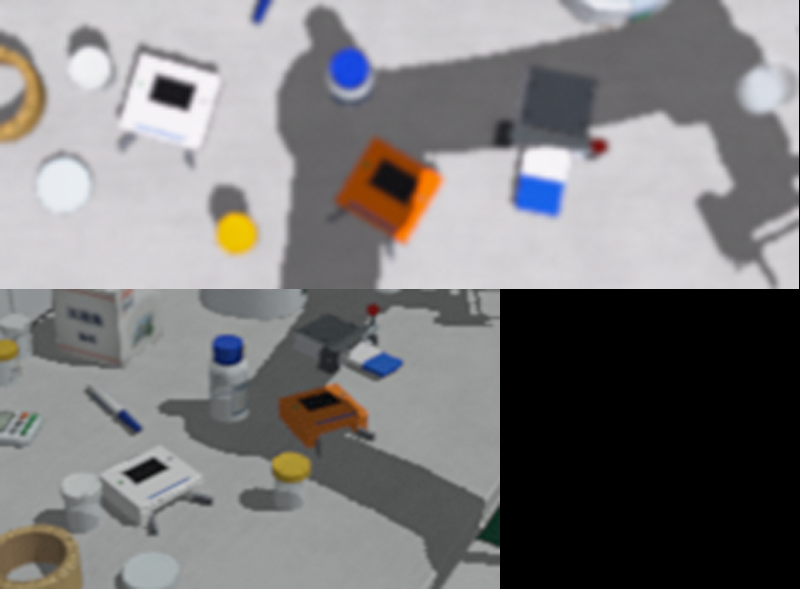

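The crop confirms the choices: dark hood at about (369,181), knob at (381,193), and the blue end at (364,207) pointing toward the robot. The white dock at (255,178) has wings opening toward the robot (image down). The yellow cup at (274,218) and the petri dish at (224,204) flank its approach.

```bash
cat > h.py <<'E'
import cv2,numpy as np
from rig import env,vision
from scipy.spatial.transform import Rotation as R
def cam(n):
    c=vision.get_calibration(n); return c["camera_matrix"],np.array([c["k1"],0,0,0]),cv2.Rodrigues(c["rvec"])[0],np.array(c["tvec"]).ravel()
def ray(n,p):
    K,d,Rm,t=cam(n); u=cv2.undistortPoints(np.array(p,float).reshape(-1,1,2),K,d).reshape(-1,2)
    return -Rm.T@t,np.c_[u,np.ones(len(u))]@Rm
def onz(n,p,z):
    o,d=ray(n,p); return (o+d*((z-o[2])/d[:,2])[:,None])
def tri(p1,p2):
    o1,d1=ray("scene",p1);o2,d2=ray("top",p2); A=np.c_[d1[0],-d2[0]]; s=np.linalg.lstsq(A,o2-o1,rcond=None)[0]
    a,b=o1+s[0]*d1[0],o2+s[1]*d2[0]; return (a+b)/2,np.linalg.norm(a-b)
def proj(n,P):
    K,d,Rm,t=cam(n); return cv2.projectPoints(np.array(P,float).reshape(-1,1,3),cv2.Rodrigues(Rm)[0],t,K,d)[0].reshape(-1,2)
def blob(im,roi,f,up=6):
    """largest blob of f(h,s,v) in roi(x0,y0,x1,y1), upsampled contour -> pixel coords contour, centroid"""
    x0,y0,x1,y1=roi; c=cv2.resize(im[y0:y1,x0:x1],None,fx=up,fy=up,interpolation=cv2.INTER_CUBIC)
    m=f(*[a.astype(int) for a in cv2.split(cv2.cvtColor(c,cv2.COLOR_BGR2HSV))]).astype(np.uint8)
    cs=max(cv2.findContours(m,0,cv2.CHAIN_APPROX_NONE)[0],key=cv2.contourArea)
    M=cv2.moments(cs); g=lambda q:(np.array(q,float)+.5)/up-.5+[x0,y0]
    return g(cs.reshape(-1,2)),g([M["m10"]/M["m00"],M["m01"]/M["m00"]])
blue=lambda h,s,v:(h>100)&(h<125)&(s>130)&(v>70)
red=lambda h,s,v:((h<10)|(h>170))&(s>120)
def rect(pts): # centre, size, angle of min area rect in mm
    return cv2.minAreaRect((pts[:,:2]*1000).astype(np.float32))
E
python3 - <<'E'
from h import *
T=cv2.imread("pics/top0.png");S=cv2.imread("pics/scene0.png")
print("camtop",ray("top",[[320,200]])[0],"scene",ray("scene",[[320,200]])[0])
c,g=blob(T,(350,190,378,220),blue); print("blue top z16",rect(onz("top",c,.016)),onz("top",g,.016))
c2,g2=blob(S,(340,190,375,212),blue); print("blue scene",g2,onz("scene",g2,.016))
k,kg=blob(T,(374,186,390,200),red);k2,kg2=blob(S,(345,170,365,185),red); print("knob",kg,kg2,tri(kg2,kg),onz("top",kg,.0545))
d,dg=blob(T,(352,165,384,194),lambda h,s,v:(v<95)); print("hood z31",rect(onz("top",d,.031)))
w,wg=blob(T,(232,160,275,196),lambda h,s,v:(v>200)&(s<40)); print("dock z31",rect(onz("top",w,.031)),"px",cv2.minAreaRect(w.astype(np.float32)))
b,bg=blob(T,(245,168,265,188),lambda h,s,v:(v<70)); print("screen z31",rect(onz("top",b,.031)))
b2,bg2=blob(S,(252,234,278,255),lambda h,s,v:(v<70)); print("screen tri",tri(bg2,bg))
y=lambda h,s,v:(h>15)&(h<35)&(s>150)
print("yellow",onz("top",blob(T,(262,208,286,230),y)[1],.057), "decoy",rect(onz("top",blob(T,(300,188,340,225),lambda h,s,v:(h<20)&(s>150))[0],.031)))
print("bottle cap",onz("top",blob(T,(298,160,318,182),blue)[1],.112))
for n,p,z in(("petri",(224,204),.015),("wcup",(231.5,169),.057),("tape",(203,177),.045),("beaker",(430,175),.068)): print(n,onz("top",[p],z))
E
```

```text
camtop [0.38927582 0.00812278 1.45419851] scene [-0.02644308  0.96745846  0.75983746]
blue top z16 ((500.07147216796875, -192.53675842285156), (49.53837966918945, 36.58154296875), 78.26737976074219) [[ 0.50015204 -0.19268881  0.016     ]]
blue scene [357.48994959 199.92967471] [[ 0.49651144 -0.18096941  0.016     ]]
knob [380.53096249 192.5452937 ] [353.72066977 177.88284542] (array([ 0.55031958, -0.25262802,  0.05904316]), np.float64(0.001101170260667988)) [[ 0.5503399  -0.25370348  0.0545    ]]
hood z31 ((600.3580932617188, -216.501953125), (79.6357650756836, 76.59220886230469), 77.84512329101562)
dock z31 ((613.6553955078125, 222.19744873046875), (162.85008239746094, 136.84152221679688), 89.72407531738281) px ((253.0, 177.5), (35.833343505859375, 42.83332824707031), 90.0)
screen z31 ((615.900390625, 213.731201171875), (39.798309326171875, 23.767240524291992), 73.12672424316406)
screen tri (array([0.61685455, 0.2144234 , 0.02871074]), np.float64(0.001503717191342571))
yellow [[0.45897748 0.13957712 0.057     ]] decoy ((506.99127197265625, -26.11650848388672), (88.98567199707031, 85.68589782714844), 58.46231460571289)
bottle cap [[0.62806293 0.01699311 0.112     ]]
petri [[0.51533483 0.33219602 0.015     ]]
wcup [[0.64158681 0.29791583 0.057     ]]
tape [[0.61408774 0.40529825 0.045     ]]
beaker [[ 0.6127538  -0.43560773  0.068     ]]
```

Run:
```python
from h import *
T=cv2.imread("pics/top0.png");S=cv2.imread("pics/scene0.png")
a=cv2.resize(T[158:204,232:276],None,fx=9,fy=9,interpolation=cv2.INTER_CUBIC)
b=cv2.resize(S[228:276,240:296],None,fx=7,fy=7,interpolation=cv2.INTER_CUBIC)
o=np.zeros((414,800,3),np.uint8);o[:414,:396]=a;o[:336,400:792]=b;cv2.imwrite("pics/dock.png",o)
g=T.max(2);print(g[178,232:276]);print(g[160:200,255])
for th in(205,215,222,230):
    w,_=blob(T,(238,160,272,196),lambda h,s,v:(v>th)&(s<40)); print(th,rect(onz("top",w,.031)))
```

```text
[205 205 206 207 209 209 207 206 192 167 191 235 245 245 245 239 191 107
  51  34  29  28  28  28  30  30  28  27  49 126 212 239 241 241 242 235
 211 196 203 207 208 208 207 209]
[210 211 213 211 197 156 118 145 208 239 245 239 193 106  46  29  29  29
  28  32  71 158 232 245 246 246 246 246 244 242 240 232 216 206 206 207
 205 203 204 205]
205 ((613.6989135742188, 217.1649169921875), (128.41973876953125, 136.7102813720703), 89.7275619506836)
215 ((603.8597412109375, 216.82757568359375), (95.63036346435547, 88.56005096435547), 73.7264633178711)
222 ((604.220458984375, 216.29608154296875), (92.9970703125, 86.59835052490234), 73.54705810546875)
230 ((604.70703125, 216.1714630126953), (90.51262664794922, 84.5525131225586), 73.90281677246094)
```

View pics/dock.png

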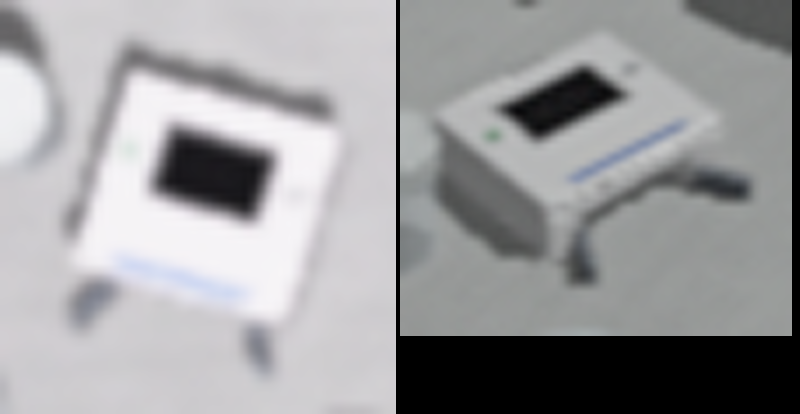

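The crop shows the dock with its top face squared at about -16.4° yaw, the screen centred on it, and the wings opening toward the robot. Estimates: dock at (604, 216) mm with yaw -0.286, fixture at (593.4, -211.5) mm with yaw -0.204. Next I plan the knob reach.

```bash
cat >> h.py <<'E'
FX=(np.array([.5934,-.2115]),-.204); DK=(np.array([.6042,.2163]),-.286)
def loc(F,x,y): # mm local -> world m
    c,s=np.cos(F[1]),np.sin(F[1]); return F[0]+np.array([c*x-s*y,s*x+c*y])/1000
def pose(): o=env.get_obs(); return o["eef_pos"],R.from_quat(np.roll(o["eef_rot"],-1)),o
def delta(xy,z,yaw,p=None,r=None): # to tool pointing down, tool y at yaw (rad)
    if p is None: p,r,_=pose()
    y=np.array([np.cos(yaw),np.sin(yaw),0]);zz=np.array([0,0,-1.]);T=R.from_matrix(np.c_[np.cross(y,zz),y,zz])
    q=np.array([*xy,z]); print("lin",np.round(r.inv().apply(q-p)*1000,1),"turn",np.round(np.degrees((r.inv()*T).as_rotvec()),1)); return q,T
E
python3 - <<'E'
from h import *
k=loc(FX,-34,-50);print(k,loc(FX,-102,0))
p,r=delta(k,.115,FX[1])
p,r=delta(k,.042,FX[1],p,r)
h=loc(FX,-34,50)
for t in np.arange(.2,1.61,.2):
    u=-(100*np.cos(t)-30*np.sin(t));z=.0245+(100*np.sin(t)+30*np.cos(t))/1000-.0125
    print(round(t,1),end=" ");delta(loc(FX,-34,50+u),z,FX[1],p,r)
E
```

```text
[ 0.54997562 -0.25357521] [ 0.49351507 -0.19083602]
lin [ 379.  -151.9  107.1] turn [ -0.1  -0.  -51.8]
lin [ 0.  0. 73.] turn [0. 0. 0.]
0.2 lin [  8.    0.  -19.3] turn [0. 0. 0.]
0.4 lin [ 19.6   0.  -36.6] turn [0. 0. 0.]
0.6 lin [ 34.4  -0.  -51.2] turn [0. 0. 0.]
0.8 lin [ 51.9   0.  -62.6] turn [0. 0. 0.]
1.0 lin [ 71.2  -0.  -70.4] turn [0. 0. 0.]
1.2 lin [ 91.7   0.  -74.1] turn [0. 0. 0.]
1.4 lin [112.6  -0.  -73.6] turn [0. 0. 0.]
1.6 lin [132.9   0.  -69.1] turn [0. 0. 0.]
```

Request:
{"method": "carry_out", "body": {"deltas": [{"linear":[50,-20,10],"turn":[0,0,-8],"grip":0},{"linear":[105,-40,25],"turn":[0,0,-17],"grip":0},{"linear":[160,-62,40],"turn":[0,0,-26],"grip":0},{"linear":[215,-85,50],"turn":[0,0,-35],"grip":0},{"linear":[268,-107,60],"turn":[0,0,-44],"grip":0}]}}

```text
t: 0.72
eef_pos: [0.4719, -0.3421, 0.1621]
eef_rot: [-0.0, 0.815, 0.579, -0.0]
wrist_force: [0.9, 0.0, -0.4]
width: 0.0448
grasp_force: 0.0
```

Run:
```python
from h import *
print(pose()[0]);k=loc(FX,-34,-50);delta(k,.115,FX[1])
```

```text
[ 0.47194459 -0.34213638  0.16208167]
lin [109.3  44.6  47.1] turn [-0.  -0.  -7.5]
```

Request:
{"method": "carry_out", "body": {"deltas": [{"linear":[55,22,24],"turn":[0,0,-4],"grip":0},{"linear":[109,45,47],"turn":[0,0,-7.5],"grip":0},{"linear":[109,45,47],"turn":[0,0,-7.5],"grip":0}]}}

```text
t: 1.1
eef_pos: [0.5518, -0.25, 0.1134]
eef_rot: [-0.002, 0.774, 0.633, 0.001]
wrist_force: [-1.3, -0.7, -0.1]
width: 0.0437
grasp_force: 0.0
```

Run:
```python
from h import *
T=vision.camera("top");S=vision.camera("scene")
k2,kg2=blob(S,(345,170,365,185),red); print(kg2)
cv2.imwrite("pics/s1.png",cv2.resize(S[120:240,280:440],None,fx=5,fy=5,interpolation=2))
print(pose()[0]);k=loc(FX,-34,-50);delta(k,.042,FX[1]); print(proj("scene",[*pose()[0]]))
```

```text
[353.90442915 177.90060492]
[ 0.54967461 -0.25540884  0.11485781]
lin [ 1.8  0.  72.9] turn [-0.1 -0.  -0.2]
[[355.2050359  164.21091443]]
```

View pics/s1.png

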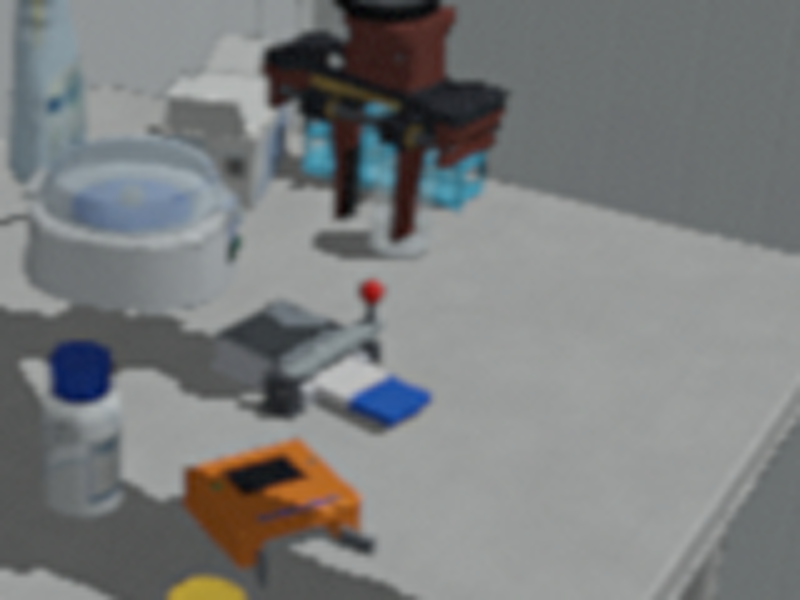

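The open fingers, with tips at crop (345,215) and (402,240), straddle the red knob at (372,291) below. I go down and close.

Request:
{"method": "carry_out", "body": {"deltas": [{"linear":[1.5,0,30],"turn":[0,0,0],"grip":0},{"linear":[1.5,0,60],"turn":[0,0,0],"grip":0},{"linear":[1.5,0,73],"turn":[0,0,0],"grip":0},{"linear":[1.5,0,73],"turn":[0,0,0],"grip":-1},{"linear":[1.5,0,73],"turn":[0,0,0],"grip":-1}]}}

```text
t: 1.82
eef_pos: [0.5507, -0.2554, 0.0439]
eef_rot: [0.001, 0.777, 0.629, 0.0]
wrist_force: [-0.3, 0.1, 0.1]
width: 0.0272
grasp_force: 0.0
```

Request:
{"method": "carry_out", "body": {"deltas": [{"linear":[0,0,0],"turn":[0,0,0],"grip":-1},{"linear":[0,0,0],"turn":[0,0,0],"grip":-1}]}}

```text
t: 2.08
eef_pos: [0.5485, -0.2551, 0.043]
eef_rot: [-0.001, 0.777, 0.629, -0.001]
wrist_force: [-5.1, 0.1, 1.2]
width: 0.0185
grasp_force: 30.0
```

Gripped (18.5 mm, 30 N). I lift along the arc.

Request:
{"method": "carry_out", "body": {"deltas": [{"linear":[4,0,-10],"turn":[0,0,0],"grip":-1},{"linear":[8,0,-19],"turn":[0,0,0],"grip":-1},{"linear":[13.5,0,-28],"turn":[0,0,0],"grip":-1},{"linear":[19.5,0,-37],"turn":[0,0,0],"grip":-1},{"linear":[26.5,0,-44.5],"turn":[0,0,0],"grip":-1}]}}

```text
t: 2.7
eef_pos: [0.5544, -0.2265, 0.0872]
eef_rot: [-0.002, 0.777, 0.63, -0.0]
wrist_force: [-3.7, 4.0, -7.4]
width: 0.018
grasp_force: 30.0
```

Request:
{"method": "carry_out", "body": {"deltas": [{"linear":[8,0,-7],"turn":[0,0,0],"grip":-1},{"linear":[16.5,0,-13],"turn":[0,0,0],"grip":-1},{"linear":[25.5,0,-18],"turn":[0,0,0],"grip":-1},{"linear":[35,0,-22.5],"turn":[0,0,0],"grip":-1},{"linear":[44.5,0,-26],"turn":[0,0,0],"grip":-1}]}}

```text
t: 3.32
eef_pos: [0.5633, -0.1838, 0.1123]
eef_rot: [-0.002, 0.777, 0.63, -0.001]
wrist_force: [-4.0, 1.7, -14.5]
width: 0.0182
grasp_force: 30.0
```

Request:
{"method": "carry_out", "body": {"deltas": [{"linear":[10,0,-1],"turn":[0,0,0],"grip":-1},{"linear":[20,0,-2.5],"turn":[0,0,0],"grip":-1},{"linear":[31,0,-2.5],"turn":[0,0,0],"grip":-1},{"linear":[41,0,-1.5],"turn":[0,0,0],"grip":-1},{"linear":[48,0,0],"turn":[0,0,0],"grip":-1}]}}

```text
t: 3.95
eef_pos: [0.573, -0.1379, 0.1137]
eef_rot: [-0.001, 0.777, 0.629, -0.002]
wrist_force: [-11.9, -0.7, 2.4]
width: 0.0186
grasp_force: 30.0
```

Request:
{"method": "carry_out", "body": {"deltas": [{"linear":[0,0,0],"turn":[0,0,0],"grip":0},{"linear":[0,0,0],"turn":[0,0,0],"grip":0},{"linear":[0,0,-30],"turn":[0,0,0],"grip":0},{"linear":[0,0,-70],"turn":[0,0,0],"grip":0}]}}

```text
t: 4.45
eef_pos: [0.5757, -0.1384, 0.1845]
eef_rot: [0.001, 0.777, 0.629, 0.001]
wrist_force: [1.5, -1.5, -0.3]
width: 0.044
grasp_force: 0.0
```

Run:
```python
from h import *
T=vision.camera("top");S=vision.camera("scene")
cv2.imwrite("pics/s2.png",cv2.resize(S[120:240,280:440],None,fx=5,fy=5,interpolation=2))
p,r,o=pose();print(p,o["wrist_force"])
k2,kg2=blob(S,(325,140,375,200),lambda h,s,v:red(h,s,v)&(v>130)); print(kg2)
for t in(1.,1.2,1.4,1.6):
    u=-(100*np.cos(t)-30*np.sin(t));z=.0245+(100*np.sin(t)+30*np.cos(t))/1000; print(t,proj("scene",[*loc(FX,-34,50+u),z]))
print("draw pose");g=loc(FX,-102,0)
a=delta(g,.15,FX[1]-np.pi/2); delta(g,.009,FX[1]-np.pi/2,*a)
```

```text
[ 0.57887802 -0.13875212  0.18892522] [0.4856115  0.21937066 0.13601495]
[334.15607102 171.92198495]
1.0 [[342.58454283 168.06101832]]
1.2 [[338.87988301 168.95838469]]
1.4 [[334.99584321 170.97315971]]
1.6 [[331.10224765 174.04591342]]
draw pose
lin [-68.7 -73.1  38.1] turn [ 0.5 -0.5 89.7]
lin [  0.   0. 141.] turn [0. 0. 0.]
```

View pics/s2.png

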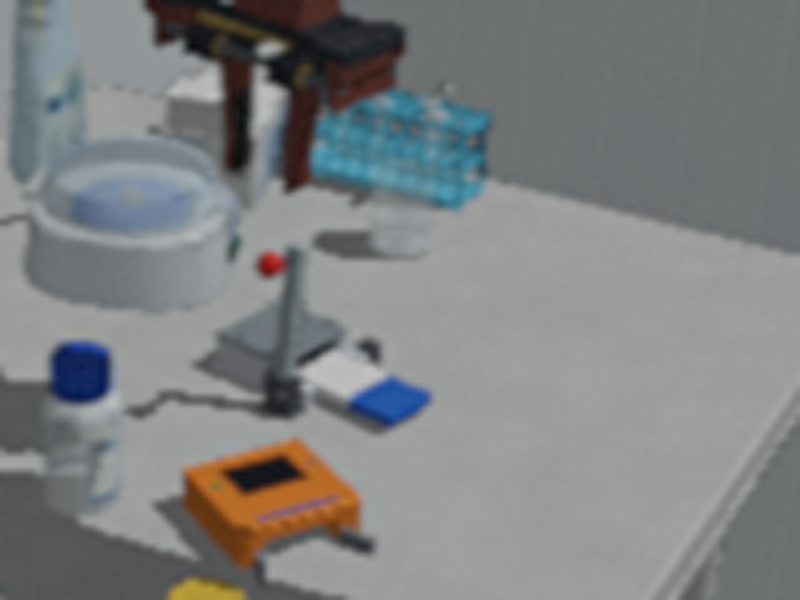

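The bar stands almost vertical (about 1.44 rad), with the knob at crop (270,263). The plate is still in the fixture. I move over the blue end with the fingers across its width.

Request:
{"method": "carry_out", "body": {"deltas": [{"linear":[-12,-15,0],"turn":[0,0,10],"grip":1},{"linear":[-24,-30,0],"turn":[0,0,20],"grip":1},{"linear":[-36,-45,0],"turn":[0,0,30],"grip":1},{"linear":[-50,-60,0],"turn":[0,0,40],"grip":1},{"linear":[-68.7,-73,0],"turn":[0,0,50],"grip":1}]}}

```text
t: 5.18
eef_pos: [0.4898, -0.1907, 0.1839]
eef_rot: [0.001, 0.971, 0.24, 0.001]
wrist_force: [-0.1, -0.4, -0.4]
width: 0.0875
grasp_force: 0.0
```

Request:
{"method": "carry_out", "body": {"deltas": [{"linear":[0,0,0],"turn":[0,0,10],"grip":1},{"linear":[0,0,0],"turn":[0,0,20],"grip":1},{"linear":[0,0,0],"turn":[0,0,30],"grip":1},{"linear":[0,0,10],"turn":[0,0,39.7],"grip":1},{"linear":[0,0,30],"turn":[0,0,39.7],"grip":1}]}}

```text
t: 5.8
eef_pos: [0.4911, -0.1908, 0.1542]
eef_rot: [0.001, 0.995, -0.103, 0.002]
wrist_force: [-0.3, -1.0, 0.2]
width: 0.0881
grasp_force: 0.0
```

Run:
```python
from h import *
T=vision.camera("top");S=vision.camera("scene");g=loc(FX,-102,0);print(pose()[0])
c2,g2=blob(S,(340,190,375,212),blue); print("blue scene",g2)
delta(g,.009,FX[1]-np.pi/2)
```

```text
[ 0.48903034 -0.19017175  0.15208139]
blue scene [357.4733921  199.92667975]
lin [  4.6  -0.3 143.1] turn [0. 0. 0.]
```

Request:
{"method": "carry_out", "body": {"deltas": [{"linear":[2.5,0,50],"turn":[0,0,0],"grip":1},{"linear":[2.5,0,100],"turn":[0,0,0],"grip":1},{"linear":[2.5,0,130],"turn":[0,0,0],"grip":1},{"linear":[2.5,0,143.5],"turn":[0,0,0],"grip":1},{"linear":[2.5,0,143.5],"turn":[0,0,0],"grip":0.2}]}}

```text
t: 6.52
eef_pos: [0.492, -0.1909, 0.0098]
eef_rot: [0.0, 0.995, -0.102, 0.0]
wrist_force: [-0.1, -0.0, -0.4]
width: 0.0811
grasp_force: 0.0
```

Request:
{"method": "carry_out", "body": {"deltas": [{"linear":[0,0,0],"turn":[0,0,0],"grip":-1},{"linear":[0,0,0],"turn":[0,0,0],"grip":-1},{"linear":[0,0,0],"turn":[0,0,0],"grip":-1}]}}

```text
t: 6.9
eef_pos: [0.4921, -0.191, 0.0104]
eef_rot: [0.0, 0.995, -0.102, 0.001]
wrist_force: [-0.4, -1.5, -0.6]
width: 0.051
grasp_force: 0.1
```

Request:
{"method": "carry_out", "body": {"deltas": [{"linear":[0,0,0],"turn":[0,0,0],"grip":-1},{"linear":[0,0,0],"turn":[0,0,0],"grip":-1},{"linear":[-5,0,0],"turn":[0,0,0],"grip":-1},{"linear":[-12,0,0],"turn":[0,0,0],"grip":-1},{"linear":[-20,0,0],"turn":[0,0,0],"grip":-1}]}}

```text
t: 7.52
eef_pos: [0.4716, -0.1866, 0.0097]
eef_rot: [0.0, 0.995, -0.102, 0.0]
wrist_force: [0.6, -0.7, 1.4]
width: 0.0497
grasp_force: 30.0
```

Request:
{"method": "carry_out", "body": {"deltas": [{"linear":[-18,0,0],"turn":[0,0,0],"grip":-1},{"linear":[-36,0,0],"turn":[0,0,0],"grip":-1},{"linear":[-54,0,0],"turn":[0,0,0],"grip":-1},{"linear":[-74,0,0],"turn":[0,0,0],"grip":-1},{"linear":[-95,0,0],"turn":[0,0,0],"grip":-1}]}}

```text
t: 8.15
eef_pos: [0.3768, -0.167, 0.0093]
eef_rot: [-0.0, 0.995, -0.102, -0.001]
wrist_force: [1.1, 0.6, -2.3]
width: 0.0494
grasp_force: 30.0
```

Request:
{"method": "carry_out", "body": {"deltas": [{"linear":[0,0,0],"turn":[0,0,0],"grip":-1},{"linear":[0,0,3],"turn":[0,0,0],"grip":-1},{"linear":[0,0,5.5],"turn":[0,0,0],"grip":-1},{"linear":[0,0,5.5],"turn":[0,0,0],"grip":-1}]}}

```text
t: 8.65
eef_pos: [0.3798, -0.1676, 0.0043]
eef_rot: [0.0, 0.995, -0.102, 0.0]
wrist_force: [-1.6, 0.9, 6.7]
width: 0.0496
grasp_force: 30.0
```

Run:
```python
from h import *
T=vision.camera("top");S=vision.camera("scene");p,r,o=pose();print(p,o["width"],o["wrist_force"])
cv2.imwrite("pics/s3.png",np.hstack([cv2.resize(S[150:250,290:390],None,fx=4,fy=4,interpolation=2),cv2.resize(T[150:250,310:410],None,fx=4,fy=4,interpolation=2)]))
```

```text
[ 0.37977751 -0.16760626  0.00428677] 0.049473253976359946 [-0.61139227  0.96974957  5.57944226]
```

View pics/s3.png

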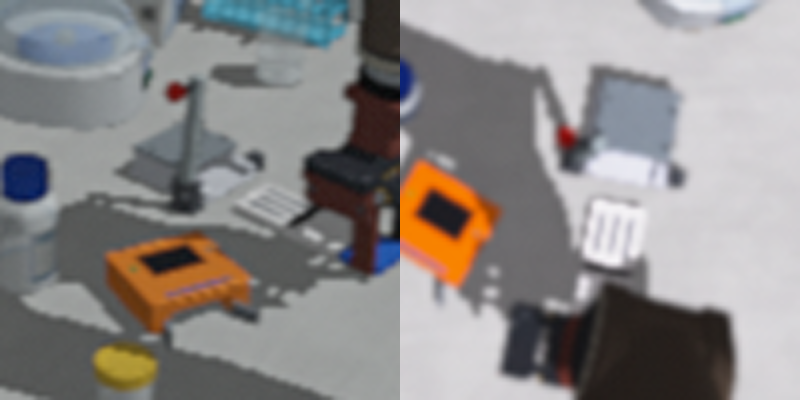

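The plate lies on the bench, clear of the fixture, with its white end at crop (615,235) in the top view. I release, slide the open fingers along to its middle, and regrip on white.

Request:
{"method": "carry_out", "body": {"deltas": [{"linear":[0,0,0],"turn":[0,0,0],"grip":0.8},{"linear":[0,0,0],"turn":[0,0,0],"grip":0.8},{"linear":[0,0,0],"turn":[0,0,0],"grip":0.8},{"linear":[38,0,0],"turn":[0,0,0],"grip":0.8},{"linear":[77,0,0],"turn":[0,0,0],"grip":0.8}]}}

```text
t: 9.38
eef_pos: [0.4553, -0.1834, 0.0042]
eef_rot: [0.0, 0.995, -0.102, -0.0]
wrist_force: [0.7, -0.0, 0.1]
width: 0.0787
grasp_force: 0.0
```

Request:
{"method": "carry_out", "body": {"deltas": [{"linear":[0,0,0],"turn":[0,0,0],"grip":-1},{"linear":[0,0,0],"turn":[0,0,0],"grip":-1},{"linear":[0,0,0],"turn":[0,0,0],"grip":-1},{"linear":[0,0,0],"turn":[0,0,0],"grip":-1},{"linear":[0,0,0],"turn":[0,0,0],"grip":-1}]}}

```text
t: 10.0
eef_pos: [0.454, -0.1831, 0.0042]
eef_rot: [-0.0, 0.995, -0.102, -0.0]
wrist_force: [0.3, 0.1, -1.5]
width: 0.0497
grasp_force: 30.0
```

Request:
{"method": "carry_out", "body": {"deltas": [{"linear":[0,0,-10],"turn":[0,0,0],"grip":-1},{"linear":[0,0,-40],"turn":[0,0,0],"grip":-1},{"linear":[0,0,-80],"turn":[0,0,0],"grip":-1},{"linear":[0,0,-110],"turn":[0,0,0],"grip":-1}]}}

```text
t: 10.5
eef_pos: [0.4547, -0.1832, 0.1163]
eef_rot: [0.0, 0.995, -0.102, 0.001]
wrist_force: [1.1, 0.7, -1.5]
width: 0.0494
grasp_force: 30.0
```

Run:
```python
from h import *
T=vision.camera("top");S=vision.camera("scene");p,r,o=pose();print(p,o["width"],o["grasp_force"],o["wrist_force"])
c,g=blob(S,(320,150,450,250),blue); print("blue scene",g, "expected", proj("scene",[*(p[:2]+np.array([-.979,.203])*.068),p[2]+.006]))
g=loc(DK,-135,0); delta(g,.115,DK[1]+np.pi/2)   # blue end at dock x=-55 w/ grip 8mm behind centre -> -143
g=loc(DK,-145,0); a=delta(g,.115,DK[1]+np.pi/2); delta(g,.003,DK[1]+np.pi/2,*a)
```

```text
[ 0.45642985 -0.18377671  0.11779234] 0.049271648285695094 29.991106688976288 [ 0.43773772 -0.44396258 -1.01060366]
blue scene [385.50208789 183.70263506] expected [[386.50381073 182.38655318]]
lin [ -70.9 -432.8    2.1] turn [   0.6    0.  -175.3]
lin [ -80.9 -433.6    2. ] turn [   0.6    0.  -175.3]
lin [  0.   0. 112.] turn [0. 0. 0.]
```

The plate lifted level (blue seen at (385.5,183.7), expected (386.5,182.4)). I turn it 150° while carrying it toward the dock.

Request:
{"method": "carry_out", "body": {"deltas": [{"linear":[-4,-20,0],"turn":[0,0,-10],"grip":-1},{"linear":[-8,-45,0],"turn":[0,0,-20],"grip":-1},{"linear":[-13,-70,0],"turn":[0,0,-30],"grip":-1},{"linear":[-18,-95,0],"turn":[0,0,-40],"grip":-1},{"linear":[-23,-120,0],"turn":[0,0,-50],"grip":-1}]}}

```text
t: 11.22
eef_pos: [0.4556, -0.0601, 0.1136]
eef_rot: [-0.0, 0.944, 0.331, -0.0]
wrist_force: [0.4, -0.4, -1.1]
width: 0.0496
grasp_force: 30.0
```

Request:
{"method": "carry_out", "body": {"deltas": [{"linear":[16,-19,0],"turn":[0,0,-10],"grip":-1},{"linear":[32,-39,0],"turn":[0,0,-20],"grip":-1},{"linear":[48,-58,0],"turn":[0,0,-30],"grip":-1},{"linear":[64,-78,0],"turn":[0,0,-40],"grip":-1},{"linear":[80,-97,0],"turn":[0,0,-50],"grip":-1}]}}

```text
t: 11.85
eef_pos: [0.4582, 0.0655, 0.1136]
eef_rot: [-0.0, 0.715, 0.699, -0.0]
wrist_force: [0.5, 0.1, -1.4]
width: 0.0495
grasp_force: 30.0
```

Request:
{"method": "carry_out", "body": {"deltas": [{"linear":[25,0,0],"turn":[0,0,-10],"grip":-1},{"linear":[50,0,0],"turn":[0,0,-20],"grip":-1},{"linear":[75,0,0],"turn":[0,0,-30],"grip":-1},{"linear":[100,0,0],"turn":[0,0,-40],"grip":-1},{"linear":[120,0,0],"turn":[0,0,-50],"grip":-1}]}}

```text
t: 12.48
eef_pos: [0.4617, 0.1856, 0.1136]
eef_rot: [-0.0, 0.353, 0.936, -0.0]
wrist_force: [-0.5, -0.0, -2.0]
width: 0.0498
grasp_force: 30.0
```

Run:
```python
from h import *
p,r,o=pose();print(p,o["joints"].round(2),o["width"])
g=loc(DK,-145,0); a=delta(g,.115,DK[1]+np.pi/2)
```

```text
[0.46174521 0.1856067  0.11355062] [ 0.09  0.42 -0.71  1.98  0.36  0.87  0.04] 0.04982902408452502
lin [44.8 56.  -1.4] turn [ -0.   -0.1 -24.9]
```

Request:
{"method": "carry_out", "body": {"deltas": [{"linear":[15,19,0],"turn":[0,0,-9],"grip":-1},{"linear":[30,38,0],"turn":[0,0,-18],"grip":-1},{"linear":[45,56,0],"turn":[0,0,-25],"grip":-1},{"linear":[45,56,40],"turn":[0,0,-25],"grip":-1},{"linear":[45,56,80],"turn":[0,0,-25],"grip":-1}]}}

```text
t: 13.1
eef_pos: [0.4658, 0.2565, 0.0328]
eef_rot: [-0.0, 0.145, 0.989, 0.0]
wrist_force: [0.4, -0.7, -2.0]
width: 0.0499
grasp_force: 30.0
```

Request:
{"method": "carry_out", "body": {"deltas": [{"linear":[0,0,3],"turn":[0,0,0],"grip":-1},{"linear":[0,0,3],"turn":[0,0,0],"grip":-1}]}}

```text
t: 13.35
eef_pos: [0.4659, 0.2568, 0.0316]
eef_rot: [-0.0, 0.145, 0.989, 0.0]
wrist_force: [-0.1, -0.0, -1.1]
width: 0.0494
grasp_force: 30.0
```

Run:
```python
from h import *
T=vision.camera("top");S=vision.camera("scene");p,r,o=pose();print(p,o["wrist_force"])
cv2.imwrite("pics/s4.png",np.hstack([cv2.resize(S[220:320,235:335],None,fx=4,fy=4,interpolation=2),cv2.resize(T[150:250,205:305],None,fx=4,fy=4,interpolation=2)]))
try:
    c,g=blob(T,(235,165,280,235),blue);print("blue top",g,rect(onz("top",c,p[2]+.006)))
except Exception as e: print(e)
c,g=blob(S,(240,225,330,310),blue);print("blue scene",g,onz("scene",g,p[2]+.006),"exp",loc(DK,-77,0))
g=loc(DK,-145,0); a=delta(g,.003,DK[1]+np.pi/2)
```

```text
[0.46676558 0.2570784  0.0325649 ] [ 0.87894409  0.53353847 -0.11927737]
blue top [248.64225768 199.36903247] ((528.7807006835938, 235.9676055908203), (48.453369140625, 41.97319793701172), 72.85250091552734)
blue scene [258.63808953 225.17326139] [[0.67495205 0.1608913  0.0385649 ]] exp [0.53032774 0.23802301]
lin [ 1.7 -0.4 29.6] turn [ 0.1  0.1 -0.3]
```

View pics/s4.png

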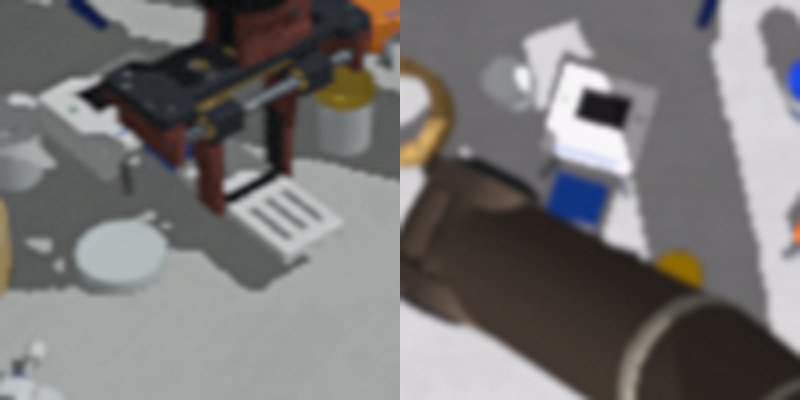

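The plate is level just in front of the dock, with its blue end at top crop (578,198) between the wings. The camera puts it about 2 mm toward -y of the slot axis, so I shift 1.5 mm, set it down and start sliding.

Request:
{"method": "carry_out", "body": {"deltas": [{"linear":[0,1.5,15],"turn":[0,0,0],"grip":-1},{"linear":[0,1.5,24],"turn":[0,0,0],"grip":-1},{"linear":[0,1.5,27],"turn":[0,0,0],"grip":-1},{"linear":[0,1.5,27],"turn":[0,0,0],"grip":-1}]}}

```text
t: 13.95
eef_pos: [0.4662, 0.2579, 0.0041]
eef_rot: [-0.0, 0.145, 0.989, -0.0]
wrist_force: [1.1, -0.2, -0.9]
width: 0.0492
grasp_force: 30.0
```

Request:
{"method": "carry_out", "body": {"deltas": [{"linear":[6,0,0],"turn":[0,0,0],"grip":-1},{"linear":[12,0,0],"turn":[0,0,0],"grip":-1},{"linear":[18,0,0],"turn":[0,0,0],"grip":-1},{"linear":[24,0,0],"turn":[0,0,0],"grip":-1}]}}

```text
t: 14.45
eef_pos: [0.4429, 0.265, 0.0042]
eef_rot: [-0.0, 0.145, 0.989, -0.0]
wrist_force: [-0.9, -0.7, -0.7]
width: 0.0492
grasp_force: 30.0
```

Run:
```python
from h import *
p,r,o=pose();print(p,o["wrist_force"],o["ft_torque"])
a=delta(loc(DK,-90,0),.0045,DK[1]+np.pi/2)
```

```text
[0.44290517 0.26497221 0.00416258] [-0.85382392 -0.73032299 -0.71365957] [ 0.04244001 -0.15305373  0.00124732]
lin [-78.5  -0.8  -0.3] turn [-0.   0.  -0.3]
```

Tool x now points out of the dock, so I push along -x.

Request:
{"method": "carry_out", "body": {"deltas": [{"linear":[-10,0,0],"turn":[0,0,0],"grip":-1},{"linear":[-20,0,0],"turn":[0,0,0],"grip":-1},{"linear":[-28,0,0],"turn":[0,0,0],"grip":-1},{"linear":[-36,0,0],"turn":[0,0,0],"grip":-1},{"linear":[-42,0,0],"turn":[0,0,0],"grip":-1}]}}

```text
t: 15.08
eef_pos: [0.4843, 0.2524, 0.0041]
eef_rot: [-0.0, 0.145, 0.989, 0.0]
wrist_force: [-1.6, 1.3, -1.1]
width: 0.0496
grasp_force: 30.0
```

Request:
{"method": "carry_out", "body": {"deltas": [{"linear":[-5,0,0],"turn":[0,0,0],"grip":-1},{"linear":[-10,0,0],"turn":[0,0,0],"grip":-1},{"linear":[-15,0,0],"turn":[0,0,0],"grip":-1}]}}

```text
t: 15.45
eef_pos: [0.4983, 0.2483, 0.0041]
eef_rot: [-0.0, 0.145, 0.989, -0.0]
wrist_force: [0.0, -0.5, -0.4]
width: 0.0493
grasp_force: 30.0
```

Run:
```python
from h import *
p,r,o=pose();print(p,o["wrist_force"],o["ft_torque"],r.as_matrix()[:,1])
a=delta(loc(DK,-92,0),.0045,DK[1]+np.pi/2)
```

```text
[0.49825419 0.24832613 0.00411035] [ 0.02908982 -0.54363777 -0.38122545] [ 0.06432247 -0.16549348 -0.01048013] [ 2.86933803e-01  9.57950404e-01 -1.30565882e-04]
lin [-18.7  -0.7  -0.4] turn [-0.  -0.  -0.3]
```

The plate is about 20 mm into the slot without contact. I go on, then release narrowly (the petri dish is near), move the grip back and push home.

Request:
{"method": "carry_out", "body": {"deltas": [{"linear":[-6,0,0],"turn":[0,0,0],"grip":-1},{"linear":[-12,0,0],"turn":[0,0,0],"grip":-1},{"linear":[-17,0,0],"turn":[0,0,0],"grip":-1},{"linear":[-17,0,0],"turn":[0,0,0],"grip":0.4},{"linear":[-17,0,0],"turn":[0,0,0],"grip":0.4}]}}

```text
t: 16.08
eef_pos: [0.5142, 0.2437, 0.0042]
eef_rot: [-0.0, 0.145, 0.989, 0.0]
wrist_force: [-0.5, 0.4, 0.5]
width: 0.0613
grasp_force: 0.0
```

Request:
{"method": "carry_out", "body": {"deltas": [{"linear":[0,0,0],"turn":[0,0,0],"grip":0.4},{"linear":[14,0,0],"turn":[0,0,0],"grip":0.4},{"linear":[30,0,0],"turn":[0,0,0],"grip":0.4},{"linear":[43,0,0],"turn":[0,0,0],"grip":0.4},{"linear":[43,0,0],"turn":[0,0,0],"grip":-1}]}}

```text
t: 16.7
eef_pos: [0.4718, 0.2566, 0.0043]
eef_rot: [-0.0, 0.144, 0.99, -0.0]
wrist_force: [-0.1, 0.2, 0.4]
width: 0.0546
grasp_force: 0.0
```

Request:
{"method": "carry_out", "body": {"deltas": [{"linear":[0,0,0],"turn":[0,0,0],"grip":-1},{"linear":[0,0,0],"turn":[0,0,0],"grip":-1},{"linear":[0,0,0],"turn":[0,0,0],"grip":-1},{"linear":[-7,0,0],"turn":[0,0,0],"grip":-1},{"linear":[-14,0,0],"turn":[0,0,0],"grip":-1}]}}

```text
t: 17.32
eef_pos: [0.4861, 0.2524, 0.0043]
eef_rot: [-0.0, 0.145, 0.989, 0.0]
wrist_force: [-5.2, 1.4, 6.4]
width: 0.0494
grasp_force: 30.0
```

Run:
```python
from h import *
p,r,o=pose();print(p,o["wrist_force"],o["ft_torque"])
a=delta(loc(DK,-97.5,0),.0045,DK[1]+np.pi/2)
```

```text
[0.48609465 0.25239584 0.00428533] [-5.20811943  1.37873238  6.39850163] [0.35354727 1.00265014 0.02978408]
lin [-26.   -1.2  -0.2] turn [ 0.  -0.1 -0.3]
```

Request:
{"method": "carry_out", "body": {"deltas": [{"linear":[-5,0,-0.5],"turn":[0,0,0],"grip":-1},{"linear":[-10,0,-0.5],"turn":[0,0,0],"grip":-1},{"linear":[-15,0,-0.5],"turn":[0,0,0],"grip":-1},{"linear":[-20,0,-0.5],"turn":[0,0,0],"grip":-1}]}}

```text
t: 17.82
eef_pos: [0.5061, 0.2459, 0.0045]
eef_rot: [-0.0, 0.145, 0.989, -0.0]
wrist_force: [-1.4, 0.2, -0.3]
width: 0.0492
grasp_force: 30.0
```

Request:
{"method": "carry_out", "body": {"deltas": [{"linear":[-2,0,0],"turn":[0,0,0],"grip":-1},{"linear":[-4,0,0],"turn":[0,0,0],"grip":-1}]}}

```text
t: 18.08
eef_pos: [0.5095, 0.245, 0.0046]
eef_rot: [-0.0, 0.145, 0.989, -0.0]
wrist_force: [-0.1, 0.3, -0.0]
width: 0.0498
grasp_force: 30.0
```

Request:
{"method": "carry_out", "body": {"deltas": [{"linear":[-1.5,0,0],"turn":[0,0,0],"grip":-1},{"linear":[-3,0,0],"turn":[0,0,0],"grip":-1},{"linear":[-3,0,0],"turn":[0,0,0],"grip":-1}]}}

```text
t: 18.45
eef_pos: [0.5101, 0.2447, 0.0044]
eef_rot: [-0.002, 0.144, 0.99, -0.0]
wrist_force: [-6.9, 1.4, 1.1]
width: 0.0498
grasp_force: 30.0
```

Run:
```python
from h import *
p,r,o=pose();print(p,o["wrist_force"],o["ft_torque"])
a=delta(loc(DK,-97.5,0),.0045,DK[1]+np.pi/2)
```

```text
[0.51006441 0.24468368 0.00437424] [-6.85964548  1.43501701  1.14019112] [ 0.25774592  1.49088348 -0.0298869 ]
lin [-0.8 -0.7 -0.1] turn [-0.1 -0.2 -0.2]
```

Request:
{"method": "carry_out", "body": {"deltas": [{"linear":[-2,0,0],"turn":[0,0,0],"grip":-1},{"linear":[-4,0,0],"turn":[0,0,0],"grip":-1},{"linear":[-4,0,0],"turn":[0,0,0],"grip":-1}]}}

```text
t: 18.82
eef_pos: [0.5102, 0.2446, 0.0043]
eef_rot: [-0.004, 0.144, 0.99, -0.001]
wrist_force: [-19.0, 1.0, 11.2]
width: 0.0496
grasp_force: 30.0
```

Force climbs to 19 N with no motion, so the blue end is home against the stop. I ease off, release narrowly and go up.

Request:
{"method": "carry_out", "body": {"deltas": [{"linear":[3,0,0],"turn":[0,0,0],"grip":-1},{"linear":[4.5,0,0],"turn":[0,0,0],"grip":-1},{"linear":[4.5,0,0],"turn":[0,0,0],"grip":0.4},{"linear":[4.5,0,0],"turn":[0,0,0],"grip":0.4},{"linear":[4.5,0,0],"turn":[0,0,0],"grip":0.4}]}}

```text
t: 19.45
eef_pos: [0.5125, 0.2441, 0.0048]
eef_rot: [0.0, 0.145, 0.989, 0.0]
wrist_force: [-0.2, -0.3, -0.4]
width: 0.0614
grasp_force: 0.0
```

Request:
{"method": "carry_out", "body": {"deltas": [{"linear":[0,0,-15],"turn":[0,0,0],"grip":0.4},{"linear":[0,0,-50],"turn":[0,0,0],"grip":0.4},{"linear":[0,0,-100],"turn":[0,0,0],"grip":0.4},{"linear":[50,0,-150],"turn":[0,0,0],"grip":0.4},{"linear":[70,0,-200],"turn":[0,0,0],"grip":0.4}]}}

```text
t: 20.08
eef_pos: [0.4428, 0.2648, 0.2065]
eef_rot: [-0.0, 0.144, 0.99, -0.0]
wrist_force: [1.7, 0.4, 0.5]
width: 0.0612
grasp_force: 0.0
```

Run:
```python
from h import *
T=vision.camera("top");S=vision.camera("scene");p,r,o=pose();print(p,o["wrist_force"],proj("scene",[[*loc(DK,-127.5,y),.01] for y in(-25,25)]))
cv2.imwrite("pics/s5.png",np.hstack([cv2.resize(S[220:320,235:335],None,fx=4,fy=4,interpolation=2),cv2.resize(T[150:250,205:305],None,fx=4,fy=4,interpolation=2)]))
```

```text
[0.44413251 0.26824231 0.21123374] [0.55185585 0.09836138 0.2343696 ] [[299.93216667 265.87168987]
 [286.14754037 273.6613371 ]]
```

View pics/s5.png

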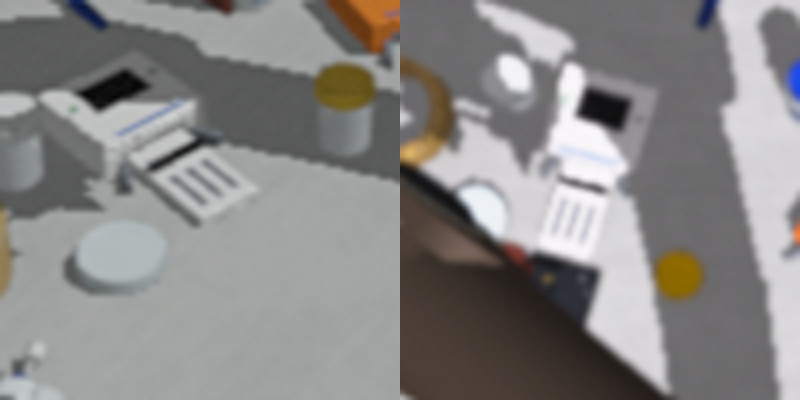

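The plate lies flat and straight in the dock. Its tail corners are at crop (258,187) and (205,220), against predicted (260,183) and (205,215) for fully home. The bystanders are undisturbed and the gripper is clear, so I hand in.

```bash
python3 -c "
from rig import workorder
print(workorder.hand_in())"
```

```text
the job is handed in; nothing more can be done
None
```

I lifted the clamp bar, drew the plate out, turned it end for end, pushed it blue end first against the dock's stop, released it and handed the job in at about 20 s; no verdict was returned.

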